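Fit the brush washer's nested lids and take off the cover alone

ROBOT

A 7-joint arm with a two-finger parallel gripper is mounted at the origin on a cart in front of the work surface, level with it; the furniture and walls round the work are solid. World frame = base frame: x ahead of the robot, y to its left, z up, the work surface at z = 0. Lengths are in m, angles in rad, forces in N, time in s.
With the tool pointing down it reaches from about 0.425 to 0.875 m from the base axis. Payload 4.7 kg.
Tool frame: the origin (TCP) lies midway between the tips of the shut fingers; the grasp point (between the pads) lies 19 mm behind it; z points along the fingers, y is the line along which they close (so a half turn about z gives the same grasp; the last joint's range is limited). The gripper opens to 87 mm and grips with 3 to 60 N. Pads are 19 mm wide; open, the fingers measure 117 mm over their backs; the gripper's body (75 mm by 190 mm) begins 51 mm behind the grasp point.
Start: joints at [-1.294, 0.321, -0.07, 1.45, 0.023, 1.371, -0.057], TCP at [0.169, 0.628, 0.223] pointing down, gripper open.
Joint ranges: [-2.86, 2.86], [-0.3, 2.09], [-1.38, 1.24], [0.06, 2.45], [-1.56, 4.7], [0.09, 2.05], [-2.69, 2.69]. Speed limits (rad/s): [2.57, 2.57, 3.14, 3.14, 3.14, 3.14, 3.14].

INTERFACE

Orientations are given as a rotation vector (axis times angle).
In Python, from bench import ctrl gives the robot as it stands. The module is installed in compiled form; this text tells all that it offers.
- The arm moves only by the shell command python3 -m handwheel 'ROWS' [FORCE]. ROWS is JSON, a list of rows, each a list of 7 numbers: the finger opening in m, from 0 to 0.087, then the shift along the tool's x, y, z in m, then the turn, a rotation vector about the tool's x, y, z in degrees. A call has 1 to 12 rows; each row shifts and turns the commanded pose from where the row before left it, along the tool's axes as they then stand; what a row does not reach is not made up. A row lasts 1/8 s, in which the tool goes at most 62.5 mm and 10.7 degrees, less where a joint would pass 70% of its speed; a pose out of reach is approached as far as the arm can. A call is refused whole if a number of a shift passes 0.0625 or a number of a turn 10.7, either way. A call with a gripper value outside its range is refused whole. The fingers move at their own pace and stop on an object; FORCE is the grip in N (left out, the last holds). Time passes only in rows, so rows that do not move let the fingers close. It gives the time, the measured TCP pose, the force, the opening and the grip force at its end, in the units of the state.
- ctrl.get_state(): the state, without advancing time (a new reading comes with each control period).
- ctrl.get_image(name): name is "scene" or "top"; returns (picture, depth): 420x560x3 uint8, blue, green, red; 420x560 float32, m along the optical axis (not along the pixel's ray), 0 where there is no reading.
- ctrl.camera_info(name): a dict with "intrinsics" (3x3 intrinsics, pixels), "R" (3x3) and "t" (3): a world point X has camera coordinates R X + t. Camera axes: x right, y down, z forward; pixel columns grow to the right and rows downward; lengths in m; the calibration is good to about 2 mm. A picture is of the moment at which its call begins. camera_info takes no time and is no camera call.
- ctrl.close_job(): hands the job in; it is judged then, once.
The state is a dict: "time": time; "joint_positions": joint angles; "qd": joint speeds; "joint_torque": joint torques, N m; "position": TCP position; "tool_rot": TCP orientation; "ft_force": force on the tool from outside, world axes, zero at the start; "torque": the same for the moment, N m; "grip_width": opening from 0.0 (shut) to 1.0 (fully open); "grip_force": force on a finger pad.
Only numpy, scipy, OpenCV 4.12 (cv2) and the standard library are available. Lean on these libraries where they do the work, as an engineer would, in place of code of your own. Each camera call takes 0.05 s, during which the arm holds its last target. There are 200 camera calls.

TASK

Get the brush washer ready for a dirty brush: lift the open tin off its drain stand by the side handle and set it down upright on the bench right beside the stand, and let go. Then pick up the nested lid pair together by the strainer's knob, lower it on to the tin until the strainer lid sits fully home in the mouth with the cover still on it, and let go (set things down, do not drop them). Last, take the dust cover alone by its collar and lift it off until it is well clear above the knob, leaving the strainer seated and undisturbed, and finish while still holding the cover up, level, in the gripper; leave the other things on the bench alone.

Things in the scene. Friction and masses are not known exactly. Their poses are not given: they have to be found in the camera images.
- stand: drain stand, does not move: round steel drip saucer 132 mm across, four legs, and two crossed flat bars on top (50 mm above the bench) whose four ends turn up 12 mm higher at radius 52 to 55 mm, round the tin's foot. Origin: centre of its underside, on the bench. Left or right of the work
- tin: open steel tin on the stand, 92 mm across, 95 mm tall, mouth 86 mm, 0.3 kg. Origin: centre of underside; z up. D-shaped strap handle on its -x side, in its x-z plane, strap 12 mm wide (y): top bar from the wall to x -84 mm, z 68 to 78 mm; outer bar x -84 to -74, z 28 to 78 mm. The tin hangs to one side of the handle: grip firmly (50 N)
- tin_handle (a point): where to pinch the handle from above: 71 mm out from the tin's axis, 73 mm above its underside; the fingers close along the tin's y. Tips may reach down to about z = 50 mm of the tin (this point's height less 23 mm)
- tin_mouth (a point): centre of the tin's mouth, in the plane of the rim, 95 mm above its underside
- strainer: strainer (inner) lid, steel, 0.16 kg: pan 80 mm across tapering to 72 at the bottom, 16 mm deep; flange 92 mm across, z 16 to 20 mm; 12 mm stem; black knob 20 mm across, z 46 to 75 mm. Origin: centre of the pan's underside, z up. Starts on the bench under the cover, knob up through its collar: lifting the knob lifts both. Fully home, flange on the rim, origin 79 mm above the tin's
- strainer_knob (a point): on the knob's axis, 62 mm above the strainer's origin, 13 mm below the knob's top. With the cover on, the knob stands 28 mm out of the collar, whose top is 15 mm below this point: keep the fingertips above that to grip the knob only
- cover: dust cover (outer lid), aluminium, 0.14 kg: plate 105 mm across, z 14 to 17 mm; skirt below it, 100 mm inside; in the middle an open collar 40 mm across, hole 26 mm, z 17 to 41 mm. Origin: centre of the skirt's lower edge, z up. Nested, its plate lies loose on the strainer's flange, origin 6 mm above the strainer's; nothing latches them
- cover_collar (a point): on the collar's axis, halfway up it (29 mm above the cover's origin, 12 mm above the plate, 12 mm below the collar's top). With the cover nested, the knob's top is 40 mm above this point and stands between the fingers
- paint_brush: paint brush, 238 mm long, lying behind the work; leave it alone
- small_paint_tin: closed paint tin, 76 mm across, 80 mm tall, at the back on the right; leave it alone
- tape_measure: tape measure, 91 mm long, 37 mm thick, 66 mm tall, at the right; leave it alone
Mind the look-alikes: they are no part of the job. What is shaped like the tin but blue or red is not meant.

How it is judged:
By the outcome, as a careful person would: the job done as asked, in the order asked, and still so for the second after the job is handed in, while the arm keeps its last pose, push and grip.
It also fails if it takes over 67 s, if anything falls off the work surface, if the arm or the gripper's body presses on something with over 40 N, if the wrist force passes 120 N, or if a joint passes its speed limit or range.

## Working session

There is one attempt and no reset: what is moved stays moved. The work goes in short steps, Python scripts to look and compute and a shell command to move; the robot and the scene stay as the last step left them, time stands still between calls to the robot, and variables do not carry over. Pictures are saved under pics/ and viewed, at most 10 in all, crops included, and the job is handed in when it is done.

```bash
mkdir -p pics
cat > h.py <<'E'
from bench import ctrl
import numpy as np, cv2
def grab(n):
    im,d=ctrl.get_image(n); c=ctrl.camera_info(n)
    K,R,t=[np.array(c[k]) for k in("intrinsics","R","t")]
    v,u=np.mgrid[:420,:560]
    P=np.stack([(u-K[0,2])/K[0,0]*d,(v-K[1,2])/K[1,1]*d,d],-1)
    W=(P-t)@R; W[d==0]=np.nan
    return im,W
E
python3 - <<'E'
from h import *
for n in("scene","top"):
    im,W=grab(n); cv2.imwrite(f"pics/{n}0.png",cv2.resize(im,(800,600),interpolation=cv2.INTER_CUBIC)); np.save(f"{n}0.npy",W)
s=ctrl.get_state(); print(s)
E
```

```text
{'time': 0.1, 'joint_positions': array([-1.29387777,  0.32174195, -0.07010405,  1.45156029,  0.02259136,
        1.37084604, -0.05687821]), 'qd': array([ 0.0001336 , -0.0014161 , -0.00108299, -0.00254928, -0.00078926,
       -0.00064064, -0.00113195]), 'joint_torque': array([-4.15322756e-04, -4.92572773e+01, -4.05802662e-01, -3.13398385e+01,
       -6.40331022e-02,  3.94393550e-02,  7.33284401e-05]), 'position': array([0.16877113, 0.62717177, 0.2215719 ]), 'tool_rot': array([-4.11524006e-01, -3.11436999e+00,  2.76776620e-03]), 'ft_force': array([-0.25007912,  0.83012808,  0.49046652]), 'torque': array([ 0.01275122, -0.05566462, -0.03440194]), 'grip_force': 0.0, 'grip_width': 0.9995866048665611}
```

View pics/scene0.png

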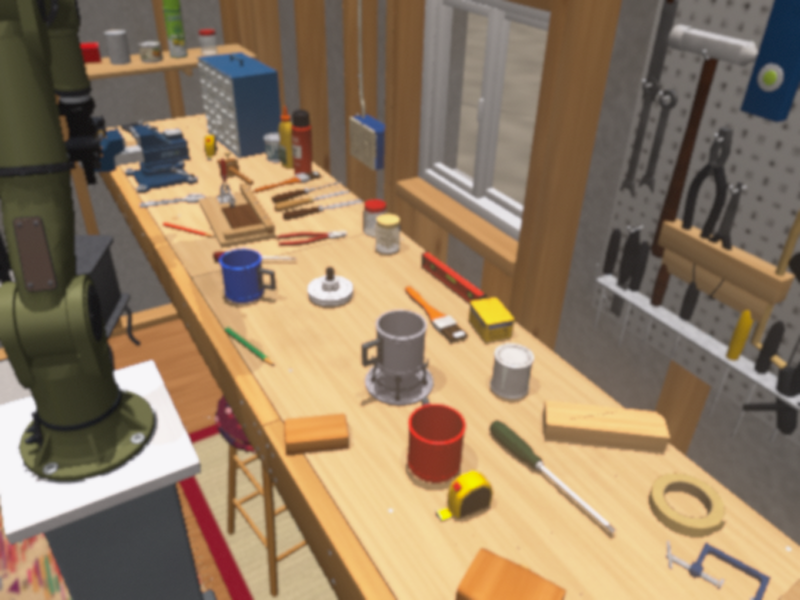

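View pics/top0.png

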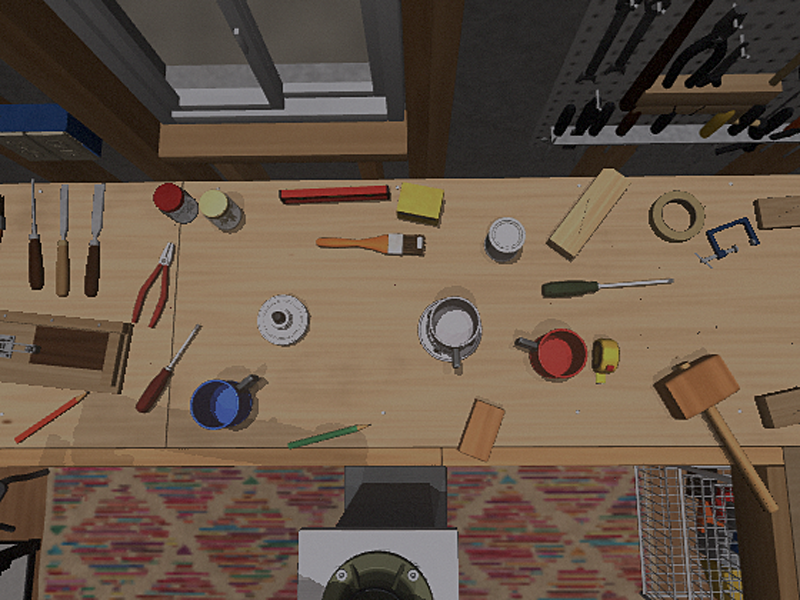

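The top picture (800x600) shows the tin on its stand at about (454,325), its handle pointing down to (458,365), and the lid pair at (283,318). The red mug is at (560,353) and the blue one at (220,405).

Run:
```python
from h import *
from scipy.optimize import least_squares
W=np.load("top0.npy")
def box(u0,u1,v0,v1,z0,z1):
    w=W[int(v0*.7):int(v1*.7),int(u0*.7):int(u1*.7)].reshape(-1,3); return w[(w[:,2]>z0)&(w[:,2]<z1)]
def fit(p):
    f=lambda q:np.hypot(*(p[:,:2]-q[:2]).T)-q[2]
    return least_squares(f,[*p[:,:2].mean(0),.045],loss='soft_l1',f_scale=.002).x
def med(p): return len(p),np.median(p,0).round(4),p.min(0).round(3),p.max(0).round(3)
r=box(410,500,285,350,.137,.155); print("rim",med(r),fit(r))
c=fit(r)[:2]
h=box(430,490,330,385,.110,.135); d=np.hypot(*(h[:,:2]-c).T); h=h[(d>.052)&(d<.095)]; print("handle",med(h))
v=h[:,:2].mean(0)-c; print("handle dir deg",np.degrees(np.arctan2(v[1],v[0])),np.hypot(*v))
s=box(410,500,280,385,.002,.03); print("saucer",med(s),fit(s))
k=box(250,315,285,350,.064,.085); print("knob",med(k))
co=box(250,315,285,350,.042,.055); print("collar",med(co),fit(co))
p=box(250,315,285,350,.015,.032); print("plate",med(p))
b=box(250,315,285,350,.010,.1); print("lid all",(b.min(0)+b.max(0))/2)
for n,bx in dict(red=(510,590,325,385),tape=(588,625,335,390),wood=(455,510,395,465),pencil=(285,375,420,450),small=(480,530,215,265),brush=(315,430,230,260),blue=(185,270,370,435)).items(): print(n,med(box(*bx,.006,.2))[2:])
```

```text
rim (199, array([ 0.5584, -0.1533,  0.1435]), array([ 0.506, -0.197,  0.137]), array([ 0.599, -0.106,  0.148])) [ 0.55159981 -0.15108378  0.04486753]
handle (61, array([ 0.4835, -0.1539,  0.1262]), array([ 0.468, -0.16 ,  0.113]), array([ 0.499, -0.149,  0.13 ]))
handle dir deg -177.48968088168925 0.06721379819578076
saucer (611, array([ 0.5263, -0.1291,  0.0039]), array([ 0.44 , -0.257,  0.002]), array([ 0.658, -0.067,  0.03 ])) [ 0.56775051 -0.16098463  0.07427705]
knob (43, array([0.573 , 0.1986, 0.0738]), array([0.565, 0.19 , 0.065]), array([0.583, 0.209, 0.078]))
collar (78, array([0.5712, 0.1962, 0.0458]), array([0.554, 0.181, 0.042]), array([0.592, 0.22 , 0.055])) [0.5741789  0.20131757 0.01662239]
plate (823, array([0.5713, 0.1973, 0.022 ]), array([0.523, 0.148, 0.015]), array([0.626, 0.253, 0.031]))
lid all [0.57360159 0.20072749 0.04437833]
red (array([ 0.449, -0.406,  0.006]), array([ 0.542, -0.28 ,  0.099]))
tape (array([ 0.43 , -0.483,  0.006]), array([ 0.529, -0.442,  0.068]))
wood (array([ 0.283, -0.254,  0.006]), array([ 0.406, -0.164,  0.035]))
pencil (array([0.312, 0.024, 0.006]), array([0.354, 0.184, 0.012]))
small (array([ 0.699, -0.301,  0.006]), array([ 0.773, -0.228,  0.084]))
brush (array([ 0.712, -0.099,  0.006]), array([0.76 , 0.136, 0.021]))
blue (array([0.355, 0.24 , 0.006]), array([0.458, 0.354, 0.099]))
```

Run:
```python
from h import *
im=cv2.imread("pics/top0.png"); cv2.imwrite("pics/tincrop.png",cv2.resize(im[260:400,390:530],(600,600),interpolation=cv2.INTER_CUBIC))
```

```text
(no output)
```

View pics/tincrop.png

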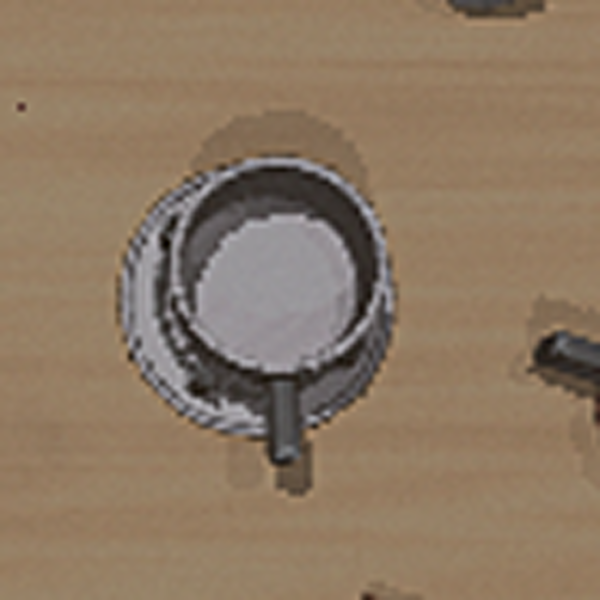

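```bash
cat >> h.py <<'E'
from scipy.spatial.transform import Rotation as Ro
def todo(p,yaw):
    "tool-axis shift to p (turn done first), and turn to tool-down with tool y at yaw deg"
    s=ctrl.get_state(); R=Ro.from_rotvec(s["tool_rot"]); a=np.radians(yaw)
    y=np.array([np.cos(a),np.sin(a),0]); z=np.array([0,0,-1.]); T=Ro.from_matrix(np.stack([np.cross(y,z),y,z],1))
    print("pos",s["position"].round(4),"t",round(s["time"],2),"turn",np.degrees((R.inv()*T).as_rotvec()).round(2),"shift(after turn)",T.inv().apply(np.array(p)-s["position"]).round(4),"q",s["joint_positions"].round(2),"F",s["ft_force"].round(1),"grip",round(s["grip_width"]*87,1),round(s["grip_force"],1))
E
python3 -m handwheel '[[0.06,0,0,0,0,0,-8.7],[0.06,0,0,0,0,0,-8.7],[0.06,-0.042,-0.031,0,0,0,0],[0.06,-0.042,-0.031,0,0,0,0],[0.06,-0.042,-0.031,0,0,0,0],[0.06,-0.042,-0.031,0,0,0,0],[0.06,-0.042,-0.031,0,0,0,0],[0.06,-0.042,-0.031,0,0,0,0]]' 55
python3 -c "
from h import *
todo([.50,0,.22],92.5)"
```

```text
time: 1.1
position: [0.4294, 0.4509, 0.2222]
tool_rot: [0.064, -3.141, 0.001]
ft_force: [-0.2, 1.6, -0.4]
grip_width: 0.688
grip_force: 0.0
pos [0.4294 0.4509 0.2222] t 1.1 turn [-0.02 -0.02 -0.15] shift(after turn) [-0.0509 -0.4535  0.0022] q [-0.9   0.26  0.06  1.53 -0.02  1.35  0.77] F [-0.2  1.6 -0.4] grip 59.8 0.0
```

```bash
python3 -m handwheel '[[0.06,-0.0064,-0.0567,0,0,0,0],[0.06,-0.0064,-0.0567,0,0,0,0],[0.06,-0.0064,-0.0567,0,0,0,0],[0.06,-0.0064,-0.0567,0,0,0,0],[0.06,-0.0064,-0.0567,0,0,0,0],[0.06,-0.0064,-0.0567,0,0,0,0],[0.06,-0.0064,-0.0567,0,0,0,0],[0.06,-0.0064,-0.0567,0,0,0,0],[0.06,0.0087,-0.0512,0,0,0,0],[0.06,0.0087,-0.0512,0,0,0,0],[0.06,0.0087,-0.0512,0,0,0,0],[0.06,0,0,0,0,0,0]]' 55
python3 -c "
from h import *
todo([.4805,-.1545,.104],92.5)"
```

```text
time: 2.6
position: [0.4766, -0.1584, 0.2225]
tool_rot: [0.051, -3.141, 0.002]
ft_force: [0.0, 0.6, -0.2]
grip_width: 0.686
grip_force: 0.0
pos [ 0.4766 -0.1584  0.2225] t 2.6 turn [-0.07 -0.02 -0.65] shift(after turn) [-0.004   0.0038  0.1185] q [-0.31 -0.01  0.58  1.83  0.01  1.32  1.87] F [ 0.   0.6 -0.2] grip 59.7 0.0
```

```bash
python3 -m handwheel '[[0.06,-0.004,0.0038,0.03,0,0,-0.6],[0.06,0,0,0.04,0,0,0],[0.06,0,0,0.03,0,0,0],[0.06,0,0,0.0195,0,0,0],[0.06,0,0,0,0,0,0],[0,0,0,0,0,0,0],[0,0,0,0,0,0,0],[0,0,0,0,0,0,0],[0,0,0,0,0,0,0],[0,0,0,0,0,0,0]]' 55
python3 - <<'E'
from h import *
todo([.4805,-.1545,.104],92.5)
im,W=grab("scene"); cv2.imwrite("pics/s1.png",cv2.resize(im[200:320,200:400],(800,480),interpolation=cv2.INTER_CUBIC))
E
```

```text
time: 3.85
position: [0.482, -0.1498, 0.1032]
tool_rot: [-0.08, 3.14, -0.0]
ft_force: [-0.3, -0.7, 0.7]
grip_width: 0.208
grip_force: 0.4
pos [ 0.482  -0.1498  0.1032] t 3.85 turn [-0.01  0.01  0.44] shift(after turn) [ 0.0017 -0.0047 -0.0008] q [-0.3   0.11  0.58  1.97 -0.07  1.08  1.94] F [-0.3 -0.7  0.7] grip 18.1 0.4
```

View pics/s1.png

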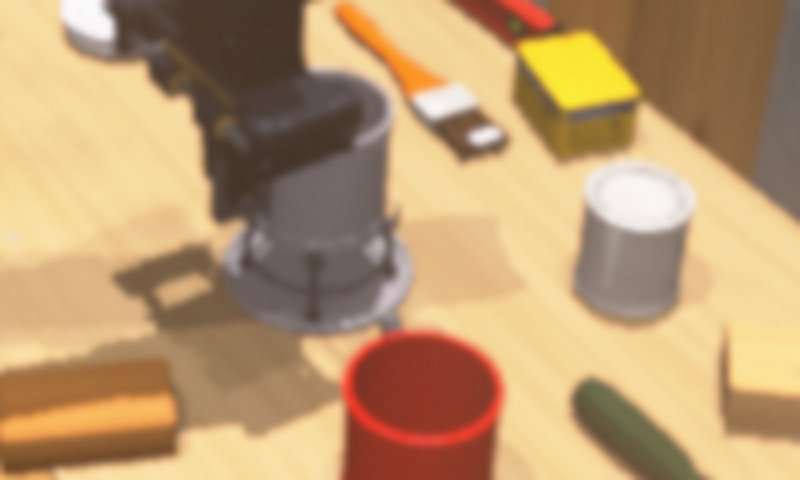

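The gripper is around the handle at about (235,180) in the crop, the tin still in the stand. The fingers are still closing and sit 4.7 mm off along y, so I'll correct that while they close.

```bash
python3 -m handwheel '[[0.02,0.0015,-0.0045,0,0,0,0.4],[0,0,0,0,0,0,0],[0,0,0,0,0,0,0],[0,0,0,0,0,0,0],[0,0,0,0,0,0,0]]' 55
python3 -c "
from h import *
todo([.4805,-.1545,.104],92.5)"
```

```text
time: 4.53
position: [0.4806, -0.1541, 0.103]
tool_rot: [0.07, -3.14, -0.0]
ft_force: [-1.2, 0.8, 0.5]
grip_width: 0.131
grip_force: 55.0
pos [ 0.4806 -0.1541  0.103 ] t 4.53 turn [ 0.   -0.02  0.04] shift(after turn) [ 0.0001 -0.0004 -0.001 ] q [-0.29  0.11  0.59  1.97 -0.07  1.08  1.94] F [-1.2  0.8  0.5] grip 11.4 55.0
```

```bash
python3 -m handwheel '[[0,0,0,-0.008,0,0,0],[0,0,0,-0.015,0,0,0],[0,0,0,-0.02,0,0,0],[0,0,0,-0.007,0,0,0],[0,0,0.02,0,0,0,0],[0,0,0.035,0,0,0,0],[0,0,0.035,0,0,0,0],[0,0,0.035,0,0,0,0],[0,0,0.018,0,0,0,0],[0,0,0,0,0,0,0],[0,0,0,0,0,0,0]]' 55
python3 - <<'E'
from h import *
todo([.4805,-.012,.053],92.5)
im,W=grab("top"); cv2.imwrite("pics/t2.png",cv2.resize(im[190:290,240:380],(700,500),interpolation=cv2.INTER_CUBIC))
im,W=grab("scene"); cv2.imwrite("pics/s2.png",cv2.resize(im[160:310,160:360],(800,600),interpolation=cv2.INTER_CUBIC))
E
```

```text
time: 5.9
position: [0.4744, -0.0124, 0.1531]
tool_rot: [-0.068, 3.141, -0.001]
ft_force: [-1.2, 0.5, -2.5]
grip_width: 0.128
grip_force: 55.0
pos [ 0.4744 -0.0124  0.1531] t 5.9 turn [-0.03  0.   -0.02] shift(after turn) [-0.0061  0.0002  0.1001] q [-0.47 -0.02  0.44  1.98  0.01  1.18  1.58] F [-1.2  0.5 -2.5] grip 11.1 55.0
```

View pics/s2.png

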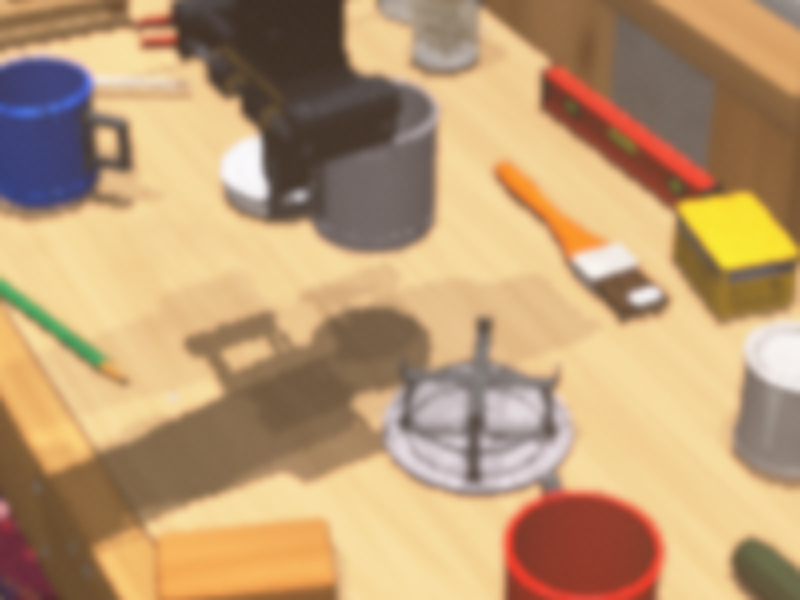

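The tin hangs level at (375,170) in the crop, clear of the stand at (480,430). I'll lower it 100 mm, slowly at the end.

```bash
python3 -m handwheel '[[0,0,0,0.02,0,0,0],[0,0,0,0.03,0,0,0],[0,0,0,0.025,0,0,0],[0,0,0,0.012,0,0,0],[0,0,0,0.005,0,0,0],[0,0,0,0.002,0,0,0],[0,0,0,0.002,0,0,0],[0,0,0,0.002,0,0,0],[0,0,0,0.001,0,0,0],[0,0,0,0,0,0,0],[0,0,0,0,0,0,0]]' 55
python3 -c "
from h import *
todo([.4805,-.012,.053],92.5)
im,W=grab('top');np.save('t3.npy',W)"
```

```text
time: 7.38
position: [0.4745, -0.0112, 0.0542]
tool_rot: [-0.07, 3.141, 0.0]
ft_force: [-0.3, 0.3, -2.6]
grip_width: 0.131
grip_force: 55.0
pos [ 0.4745 -0.0112  0.0542] t 7.38 turn [0.01 0.01 0.04] shift(after turn) [-0.0059 -0.001   0.0012] q [-0.45  0.11  0.44  2.08 -0.06  0.96  1.64] F [-0.3  0.3 -2.6] grip 11.4 55.0
```

```bash
python3 -m handwheel '[[0,0,0,0.001,0,0,0],[0,0,0,0.0005,0,0,0],[0,0,0,0,0,0,0],[0,0,0,0,0,0,0]]' 55
python3 -c "
from h import *
todo([.4805,-.012,.053],92.5)"
```

```text
time: 7.92
position: [0.4744, -0.0113, 0.053]
tool_rot: [0.07, -3.141, -0.0]
ft_force: [-4.2, 0.6, 5.6]
grip_width: 0.13
grip_force: 55.0
pos [ 0.4744 -0.0113  0.053 ] t 7.92 turn [ 0.01 -0.01  0.04] shift(after turn) [-0.0061 -0.001  -0.    ] q [-0.45  0.11  0.44  2.08 -0.06  0.96  1.64] F [-4.2  0.6  5.6] grip 11.3 55.0
```

```bash
python3 -m handwheel '[[0.05,0,0,0,0,0,0],[0.05,0,0,0,0,0,0],[0.05,0,0,0,0,0,0],[0.05,0,0,-0.02,0,0,0],[0.06,0,0,-0.04,0,0,0],[0.06,0,0,-0.05,0,0,0],[0.06,0,0,-0.04,0,0,0],[0.06,-0.027,0.0518,0,0,0,0],[0.06,-0.027,0.0518,0,0,0,0],[0.06,-0.027,0.0518,0,0,0,0],[0.06,-0.027,0.0518,0,0,0,0],[0.06,0,0,0,0,0,0]]' 30
python3 - <<'E'
from h import *
from scipy.optimize import least_squares
todo([.5738,.2005,.053],92.5)
im,W=grab("top"); cv2.imwrite("pics/t4.png",cv2.resize(im,(800,600),interpolation=cv2.INTER_CUBIC)); np.save("t4.npy",W)
m=(W[...,2]>.087)&(W[...,2]<.104)&(abs(W[...,0]-.545)<.08)&(abs(W[...,1]+.008)<.065)
p=W[m]; print(len(p),p.min(0),p.max(0))
q=least_squares(lambda q:np.hypot(*(p[:,:2]-q[:2]).T)-q[2],[.545,-.008,.045],loss='soft_l1',f_scale=.002).x; print(q)
E
```

```text
time: 9.43
position: [0.5729, 0.2068, 0.201]
tool_rot: [0.082, -3.139, -0.002]
ft_force: [-0.6, -1.0, -0.2]
grip_width: 0.691
grip_force: 0.0
pos [0.5729 0.2068 0.201 ] t 9.43 turn [ 0.06 -0.07  0.51] shift(after turn) [-0.0006 -0.0063  0.148 ] q [-0.64  0.25  0.3   1.6  -0.08  1.31  1.29] F [-0.6 -1.  -0.2] grip 60.1 0.0
181 [ 0.49948383 -0.05471776  0.08743507] [0.59247939 0.03787571 0.09895155]
[ 0.54479272 -0.00818452  0.04493942]
```

View pics/t4.png

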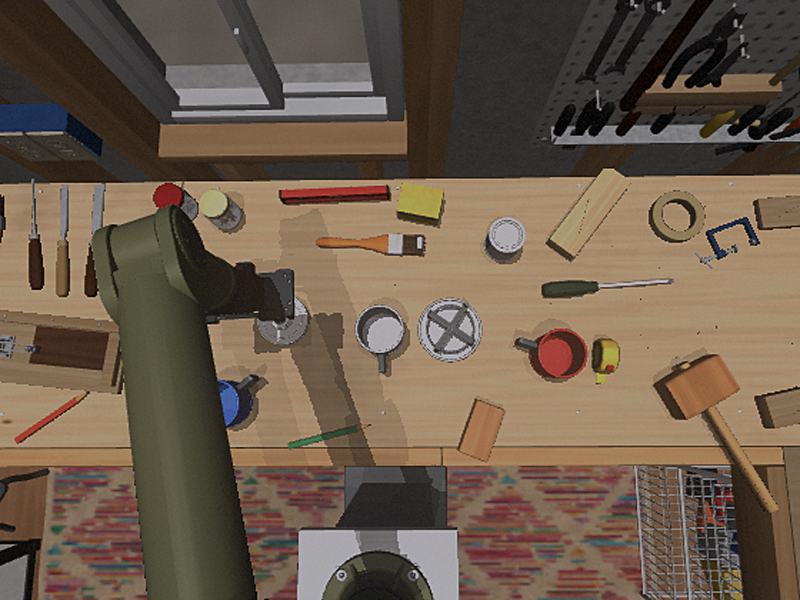

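The picture shows the tin standing upright at (380,330), beside the stand at (450,330). The gripper is over the lid pair at (283,318). The fit puts the tin's axis at (0.545, -0.008).

```bash
python3 -m handwheel '[[0.06,0,0,0.04,0,0,0],[0.06,0,0,0.04,0,0,0],[0.06,0,0,0.02,0,0,0],[0.06,0,0,0,0,0,0],[0.06,0,0,0,0,0,0]]' 30
python3 -c "
from h import *
todo([.5738,.2005,.053],92.5)"
```

```text
time: 10.1
position: [0.5743, 0.2005, 0.1044]
tool_rot: [-0.069, 3.138, 0.002]
ft_force: [1.0, 0.2, 0.1]
grip_width: 0.686
grip_force: 0.0
pos [0.5743 0.2005 0.1044] t 10.1 turn [0.05 0.15 0.01] shift(after turn) [0.0005 0.     0.0514] q [-0.62  0.32  0.29  1.71 -0.1   1.12  1.31] F [1.  0.2 0.1] grip 59.7 0.0
```

```bash
python3 -m handwheel '[[0.06,0,0,0.02,0,0,0],[0.06,0,0,0.02,0,0,0],[0.05,0,0,0.0115,0,0,0],[0.02,0,0,0,0,0,0],[0,0,0,0,0,0,0],[0,0,0,0,0,0,0],[0,0,0,0,0,0,0],[0,0,0,0,0,0,0],[0,0,0,0,0,0,0]]' 45
python3 -c "
from h import *
todo([.5738,.2005,.053],92.5)"
```

```text
time: 11.22
position: [0.5737, 0.2, 0.0516]
tool_rot: [-0.069, 3.14, -0.0]
ft_force: [0.1, -1.2, 3.9]
grip_width: 0.22
grip_force: 45.0
pos [0.5737 0.2    0.0516] t 11.22 turn [-0.02  0.05  0.02] shift(after turn) [-0.0002  0.0005 -0.0014] q [-0.62  0.37  0.28  1.76 -0.12  1.03  1.33] F [ 0.1 -1.2  3.9] grip 19.1 45.0
```

```bash
python3 -m handwheel '[[0,0,0,-0.008,0,0,0],[0,0,0,-0.02,0,0,0],[0,0,0,-0.035,0,0,0],[0,0,0,-0.04,0,0,0],[0,0,0,-0.027,0,0,0],[0,0.0063,-0.0345,0,0,0,0],[0,0.0063,-0.0345,0,0,0,0],[0,0.0063,-0.0345,0,0,0,0],[0,0.0063,-0.0345,0,0,0,0],[0,0.0063,-0.0345,0,0,0,0],[0,0.0063,-0.0345,0,0,0,0],[0,0,0,0,0,0,0]]' 45
python3 -m handwheel '[[0,0,0,0,0,0,0],[0,0,0,0,0,0,0]]'
python3 - <<'E'
from h import *
todo([.545,-.0083,.131],92.5)
im,W=grab("scene"); cv2.imwrite("pics/s5.png",cv2.resize(im[130:290,190:390],(750,600),interpolation=cv2.INTER_CUBIC)); np.save("s5.npy",W)
im,W=grab("top"); np.save("t5.npy",W); cv2.imwrite("pics/t5.png",im)
E
```

```text
time: 12.72
position: [0.5442, -0.0119, 0.1824]
tool_rot: [-0.06, 3.14, -0.001]
ft_force: [0.1, -0.0, -2.8]
grip_width: 0.211
grip_force: 45.0
time: 12.98
position: [0.5447, -0.0063, 0.1814]
tool_rot: [-0.073, 3.14, 0.001]
ft_force: [0.6, 1.7, -3.1]
grip_width: 0.219
grip_force: 45.0
pos [ 0.5447 -0.0063  0.1814] t 12.97 turn [0.04 0.02 0.17] shift(after turn) [-0.0002 -0.002   0.0504] q [-0.43  0.12  0.43  1.79 -0.05  1.24  1.63] F [ 0.6  1.7 -3.1] grip 19.0 45.0
```

View pics/s5.png

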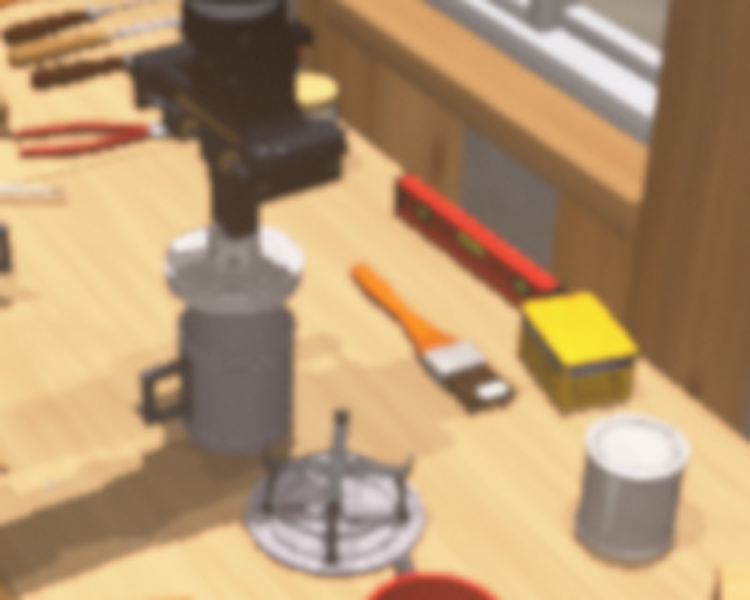

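The lid pair hangs level over the tin at (235,270), with the cover on and the tin at (240,370). Next I'll descend to just above the rim and re-measure.

```bash
python3 -m handwheel '[[0,0,0,0.015,0,0,0],[0,0,0,0.013,0,0,0],[0,0,0,0,0,0,0],[0,0,0,0,0,0,0],[0,0,0,0,0,0,0]]'
python3 - <<'E'
from h import *
from scipy.optimize import least_squares
todo([.5452,-.0083,.131],92.5)
im,W=grab("top")
p=W[(W[...,2]>.116)&(W[...,2]<.128)&(abs(W[...,0]-.545)<.07)&(abs(W[...,1]+.008)<.07)]
print(len(p),p.min(0),p.max(0),np.median(p[:,2]))
W=np.load("t4.npy"); 
q=W[(W[...,2]>.088)&(W[...,2]<.104)&(abs(W[...,0]-.545)<.07)&(abs(W[...,1]+.008)<.07)]; print(q.min(0),q.max(0))
E
```

```text
time: 13.7
position: [0.5449, -0.008, 0.1535]
tool_rot: [-0.07, 3.14, 0.0]
ft_force: [0.3, -0.2, -3.4]
grip_width: 0.217
grip_force: 45.0
pos [ 0.5449 -0.008   0.1535] t 13.7 turn [0.   0.05 0.04] shift(after turn) [-0.0002 -0.0003  0.0225] q [-0.43  0.15  0.43  1.82 -0.07  1.19  1.64] F [ 0.3 -0.2 -3.4] grip 18.8 45.0
58 [ 0.49477608 -0.0527913   0.12087608] [ 0.52413008 -0.02324301  0.12742056] 0.12447528436162297
[ 0.49948383 -0.05471776  0.08813611] [0.59247939 0.03787571 0.09895155]
```

```bash
python3 -m handwheel '[[0,0,0,0.006,0,0,0],[0,0,0,0.006,0,0,0],[0,0,0,0.004,0,0,0],[0,0,0,0.003,0,0,0],[0,0,0,0.0015,0,0,0],[0,0,0,0.001,0,0,0],[0,0,0,0,0,0,0],[0,0,0,0,0,0,0]]'
python3 -c "
from h import *
todo([.5452,-.0083,.131],92.5)"
```

```text
time: 14.75
position: [0.5447, -0.0079, 0.1317]
tool_rot: [-0.07, 3.14, 0.0]
ft_force: [-0.7, 1.1, -3.4]
grip_width: 0.217
grip_force: 45.0
pos [ 0.5447 -0.0079  0.1317] t 14.75 turn [0.01 0.02 0.05] shift(after turn) [-0.0005 -0.0004  0.0007] q [-0.42  0.17  0.43  1.84 -0.08  1.15  1.65] F [-0.7  1.1 -3.4] grip 18.9 45.0
```

```bash
python3 -m handwheel '[[0,0,0,0.0005,0,0,0],[0,0,0,0.0005,0,0,0],[0,0,0,0.0003,0,0,0],[0,0,0,0,0,0,0],[0,0,0,0,0,0,0]]'
python3 -c "
from h import *
todo([.5452,-.0083,.131],92.5)"
```

```text
time: 15.38
position: [0.5447, -0.008, 0.1305]
tool_rot: [-0.07, 3.14, 0.0]
ft_force: [-1.1, -0.2, -0.0]
grip_width: 0.221
grip_force: 45.0
pos [ 0.5447 -0.008   0.1305] t 15.38 turn [0.01 0.02 0.04] shift(after turn) [-0.0005 -0.0003 -0.0005] q [-0.42  0.17  0.43  1.85 -0.08  1.14  1.65] F [-1.1 -0.2 -0. ] grip 19.2 45.0
```

```bash
python3 -m handwheel '[[0,0,0,0.0004,0,0,0],[0,0,0,0,0,0,0],[0.04,0,0,0,0,0,0],[0.08,0,0,0,0,0,0],[0.08,0,0,0,0,0,0],[0.08,0,0,0,0,0,0],[0.08,0,0,0,0,0,0],[0.08,0,0,0,0,0,0],[0.08,0,0,0,0,0,0]]'
python3 - <<'E'
from h import *
todo([.5452,-.0083,.107],92.5)
im,W=grab("scene"); cv2.imwrite("pics/s6.png",cv2.resize(im[160:290,200:360],(738,600),interpolation=cv2.INTER_CUBIC))
im,W=grab("top")
p=W[(W[...,2]>.085)&(W[...,2]<.113)&(abs(W[...,0]-.545)<.07)&(abs(W[...,1]+.008)<.07)]
print(len(p),p.min(0),p.max(0),np.percentile(p[:,2],[10,50,90]))
E
```

```text
time: 16.5
position: [0.5445, -0.0079, 0.1299]
tool_rot: [-0.07, 3.141, 0.0]
ft_force: [-0.4, 0.5, 0.3]
grip_width: 0.89
grip_force: 0.0
pos [ 0.5445 -0.0079  0.1299] t 16.5 turn [0.   0.   0.05] shift(after turn) [-0.0006 -0.0004  0.0229] q [-0.42  0.17  0.43  1.85 -0.08  1.14  1.65] F [-0.4  0.5  0.3] grip 77.4 0.0
78 [ 0.49427552 -0.05201149  0.08514364] [ 0.52380177 -0.02132259  0.10550621] [0.09579314 0.10099013 0.10370216]
```

View pics/s6.png

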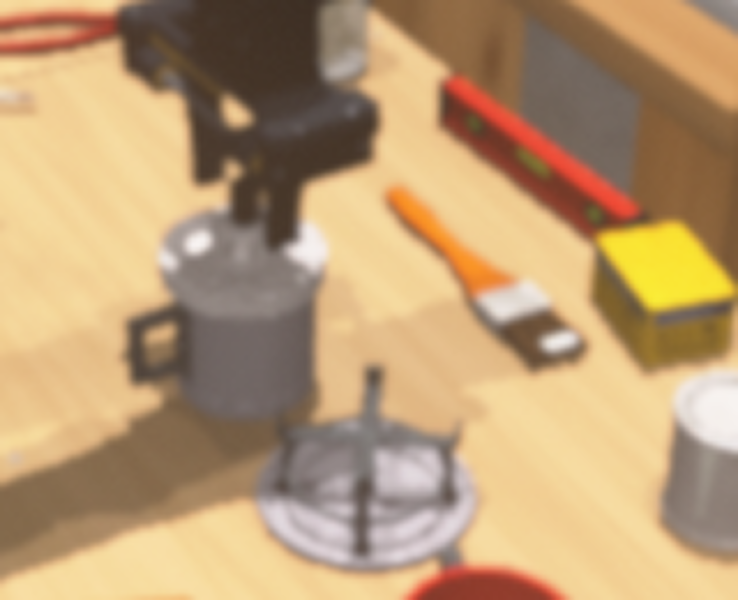

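The lids sit level in the mouth at (240,265) with the cover on. The plate's top reads 0.101 m against an expected 0.102. Next I'll go down to the collar.

```bash
python3 -m handwheel '[[0.08,0,0,0.01,0,0,0],[0.08,0,0,0.009,0,0,0],[0.07,0,0,0.004,0,0,0],[0.06,0,0,0,0,0,0],[0.05,0,0,0,0,0,0],[0.045,0,0,0,0,0,0],[0.03,0,0,0,0,0,0],[0.03,0,0,0,0,0,0],[0.03,0,0,0,0,0,0],[0.03,0,0,0,0,0,0]]' 30
python3 -c "
from h import *
todo([.5452,-.0083,.107],92.5)"
```

```text
time: 17.85
position: [0.5447, -0.0077, 0.1071]
tool_rot: [-0.07, 3.14, 0.001]
ft_force: [0.1, 0.8, 1.3]
grip_width: 0.457
grip_force: 30.0
pos [ 0.5447 -0.0077  0.1071] t 17.85 turn [0.02 0.03 0.05] shift(after turn) [-0.0005 -0.0006  0.0001] q [-0.42  0.19  0.43  1.87 -0.09  1.1   1.66] F [0.1 0.8 1.3] grip 39.7 30.0
```

Holding the collar at 39.7 mm. Lifting slowly at first and watching the force.

```bash
python3 -m handwheel '[[0.03,0,0,-0.003,0,0,0],[0.03,0,0,-0.005,0,0,0],[0.03,0,0,-0.005,0,0,0],[0.03,0,0,-0.007,0,0,0],[0.03,0,0,0,0,0,0]]' 30
python3 -c "
from h import *
todo([.5452,-.0083,.107],92.5)"
```

```text
time: 18.48
position: [0.5451, -0.0079, 0.1277]
tool_rot: [-0.07, 3.139, 0.0]
ft_force: [0.8, 0.4, -0.7]
grip_width: 0.453
grip_force: 30.0
pos [ 0.5451 -0.0079  0.1277] t 18.48 turn [0.01 0.09 0.04] shift(after turn) [-0.     -0.0004  0.0207] q [-0.42  0.17  0.43  1.85 -0.08  1.14  1.65] F [ 0.8  0.4 -0.7] grip 39.4 30.0
```

```bash
python3 -m handwheel '[[0.03,0,0,-0.01,0,0,0],[0.03,0,0,-0.012,0,0,0],[0.03,0,0,-0.015,0,0,0],[0.03,0,0,-0.015,0,0,0],[0.03,0,0,-0.015,0,0,0],[0.03,0,0,-0.02,0,0,0],[0.03,0,0,-0.02,0,0,0],[0.03,0,0,-0.02,0,0,0],[0.03,0,0,-0.01,0,0,0],[0.03,0,0,0,0,0,0],[0.03,0,0,0,0,0,0],[0.03,0,0,0,0,0,0]]' 30
python3 - <<'E'
from h import *
todo([.5452,-.0083,.107],92.5)
im,W=grab("scene"); cv2.imwrite("pics/s7.png",cv2.resize(im[120:290,180:400],(776,600),interpolation=cv2.INTER_CUBIC))
E
```

```text
time: 19.98
position: [0.5441, -0.0079, 0.263]
tool_rot: [0.07, -3.139, 0.0]
ft_force: [0.1, -1.2, -1.1]
grip_width: 0.452
grip_force: 30.0
pos [ 0.5441 -0.0079  0.263 ] t 19.98 turn [-0.01 -0.08  0.05] shift(after turn) [-0.0011 -0.0004  0.156 ] q [-0.44  0.08  0.43  1.67 -0.03  1.41  1.61] F [ 0.1 -1.2 -1.1] grip 39.4 30.0
```

View pics/s7.png

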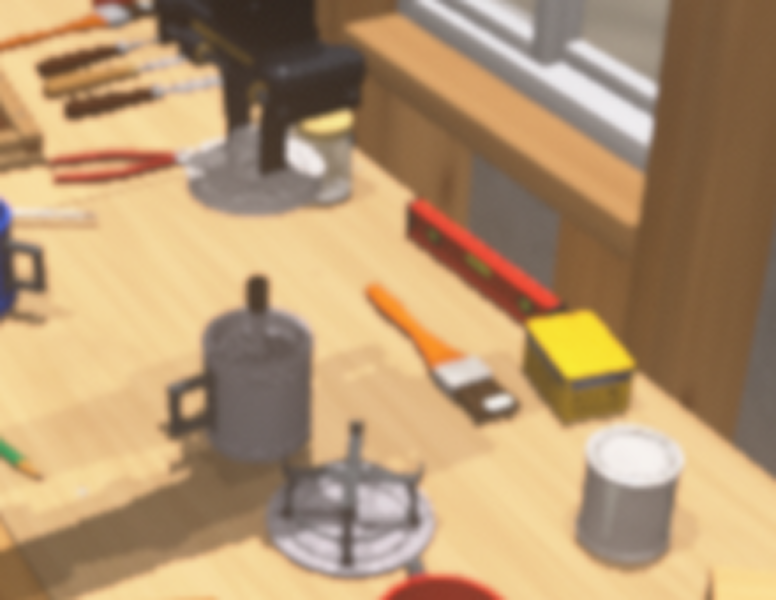

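The cover is held level at (258,175), well above the knob at (258,290). The strainer appears seated in the tin, so I'll check the heights.

Run:
```python
from h import *
im,W=grab("scene")
def b(z0,z1,r=.06): 
    w=W.reshape(-1,3); return w[(w[:,2]>z0)&(w[:,2]<z1)&(np.hypot(w[:,0]-.545,w[:,1]+.008)<r)]
k=b(.115,.18); print("knob",k.min(0),k.max(0),np.median(k,0))
f=b(.085,.112); print("rim",f.min(0),f.max(0),np.percentile(f[:,2],[50,90,97]))
c=b(.225,.275,.07); c=c[np.hypot(c[:,0]-.545,c[:,1]+.008)>.04]
c=c[(c[:,2]>.25)]; A=np.linalg.lstsq(np.c_[c[:,:2]-[.545,-.008],np.ones(len(c))],c[:,2],rcond=None)[0]; print("cover plane",A,len(c))
```

```text
knob [ 0.53212522 -0.02040807  0.11726419] [5.51916865e-01 4.57382845e-04 1.56205773e-01] [ 0.5402719  -0.01503067  0.14134182]
rim [ 0.49631577 -0.05800312  0.08508007] [0.58828821 0.03931669 0.111894  ] [0.09537929 0.09939228 0.10176003]
cover plane [0.00409964 0.01743493 0.25645117] 289
```

```bash
python3 -c "
from bench import ctrl
print(ctrl.close_job())"
```

```text
the job is handed in; nothing more can be done
None
```

The job is handed in: the tin stands upright on the bench beside its stand, the strainer is seated in the mouth, and the gripper is holding the cover level about 85 mm clear of the knob, at about 20 s of the 67 s allowed; no verdict came back.

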